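Load the blow-off carriage and index it through the hood

ROBOT

A 7-joint arm with a two-finger parallel gripper is mounted at the origin on the work surface. World frame = base frame: x ahead of the robot, y to its left, z up, the work surface at z = 0. Lengths are in m, angles in rad, forces in N, time in s.
With the tool pointing down it reaches from about 0.4 to 0.85 m from the base axis. Payload 10.4 kg.
Tool frame: the origin (TCP) lies between the finger pads; the fingertips stand 22 mm ahead of it and the grasp point (between the pads) lies 3 mm ahead of it; z points along the fingers, y is the line along which they close (so a half turn about z gives the same grasp; the last joint's range is limited). The gripper opens to 85 mm and grips with 20 to 120 N. Pads are 22 mm wide; open, the fingers measure 114 mm over their backs; the gripper's body (76 mm by 85 mm) begins 54 mm behind the grasp point. The pads swing forward as they close: fully open they stand 13 mm farther back than shut.
Start: joints at [1.162, 0.332, -0.065, 1.46, 0.022, 1.35, -0.088], TCP at [0.235, -0.579, 0.253] pointing down, gripper open.
Joint ranges: [-2.6, 2.6], [-0.5, 2.12], [-1.47, 1.34], [0.16, 2.42], [-1.27, 4.41], [0.06, 2.06], [-2.6, 2.6]. Speed limits (rad/s): [2.22, 2.22, 2.79, 2.79, 3.14, 3.14, 3.14].

INTERFACE

Orientations are given as a unit quaternion [x, y, z, w].
In Python, from workcell import manip, camera, ticket, boxes_of, outline_of gives the robot as it stands.
- The arm moves only by the tool carry_out, never from a script. Its argument "deltas" is a list of rows, each a list of 5 numbers: the shift along the tool's x, y, z as a fraction of full scale, then the turn about the tool's z as a fraction of full scale, then the opening, from -1 (shut) to 1 (fully open), so that 0 is half open. In form: [[tx, ty, tz, spin, gripper], ...]. A call has 1 to 20 rows; each row is the pose to reach, as a shift and turn from the pose commanded when the call began, along the tool's axes at that moment; what a row does not reach only later rows make up. Full scale, the value 1, is 150 mm for a shift and 30 degrees for a turn. A row lasts 1/8 s, in which the tool goes at most 62.5 mm and 10.7 degrees, less where a joint would pass 70% of its speed; a pose out of reach is approached as far as the arm can. A call with a number of a shift or a turn outside -1 to 1 is refused whole. A call with a gripper value outside its range is refused whole. The fingers move at their own pace and stop on an object; "force" is the grip in N (left out, the last holds). Time passes only in rows, so rows that repeat a pose let the fingers close. It gives the time, the measured TCP pose, the force, the opening and the grip force at its end, in the units of the state.
- manip.get_obs(): the state, without advancing time (a new reading comes with each control period).
- camera(name): name is "scene" or "top" or "wrist"; returns a dict with "img" (384x512x3 uint8, red, green, blue), "depth" (384x512 float32, m along the optical axis (not along the pixel's ray), 0 where there is no reading), "vertical_fov" (degrees; the focal length in pixels is half the picture's height over the tangent of half this angle, whatever the lens; pixels are square), "cx", "cy" (the principal point, pixels), "k1" (the pictures are not rectified: a ray, as slopes to the right and down, at radius r is drawn at 1 + k1 r^2 times it, then the intrinsics apply), "R" (3x3) and "t" (3): a world point X has camera coordinates R X + t. Camera axes: x right, y down, z forward; pixel columns grow to the right and rows downward; lengths in m; the calibration is good to about 2 mm. A picture is of the moment at which its call begins.
- ticket.hand_in(): hands the job in; it is judged then, once.
Trained networks look in a picture, given as the dict that the camera call returned (one of the last four; its "shot" number tells which), for a name from the list of things; names that differ only in an ending like _2 or _b are one class to them, and where a whole thing is asked for, a point or a joint stands for the part that bears it (a point fixed in the world has none). Each returns a list of dicts, best first, with "conf" (0 to 1); they miss things now and then, are a little off and sometimes report something else, mostly with a low value. They report only what shows in the picture. A call takes as long as a camera call. They do not tell look-alikes from the thing itself.
- boxes_of(query, picture): "position" ([x, y, z] in m, in world coordinates, good to about 4 mm: the middle of the surface that is visible of it).
- outline_of(query, picture): "region" (384x512 bool, what is visible of it).
The state is a dict: "clock": time; "joint_pos": joint angles; "joint_velocities": joint speeds; "tau": joint torques, N m; "position": TCP position; "ee_rot": TCP orientation; "ft_force": force on the tool from outside, world axes, zero at the start; "torque": the same for the moment, N m; "grip_width": opening from 0.0 (shut) to 1.0 (fully open); "grasp_force": force on a finger pad.
Only numpy, scipy, OpenCV 4.12 (cv2) and the standard library are available. Lean on these libraries where they do the work, as an engineer would, in place of code of your own. Each camera call takes 0.05 s, during which the arm holds its last target. There are 200 camera calls.

TASK

Draw the empty carriage out of the blow-off hood to its loading position (the end hole outside the hood) by pulling up its plunger knob and let the plunger snap home in that hole. Hang every U bracket that stands on the bench, level, astride the carriage's bar, then index the carriage to the next hole under the first nozzle row, let the plunger snap in and leave it there for two seconds, and finally index it to the last hole under the second row, plunger snapped in and all brackets still astride the bar. Do not hit the hood, and leave the tube, the drill tray and the grey bin where they are.

Things in the scene. Friction and masses are not known exactly. Their poses are not given: they have to be found in the camera images.
- slide: fixed slide, aluminium base plate 320 x 330 x 12 mm. Origin on the bench below the carriage's middle line when in the loading hole; the plate spans x -175 to 145 mm, y -265 to 65 mm. x roughly away from the robot, z up; the carriage travels along its -y (robot's right) into the hood. Steel index strip along y at x = -150 mm, top 30 mm above the bench, three holes in it
- hole_load (a point): top of the loading hole in the index strip, outside the hood, 30 mm above the bench. Each hole is 11 mm wide along y for the 8 mm plunger pin (1.5 mm play either way); the next holes lie 100 mm and 200 mm farther along the slide's -y, under the hood's first and second nozzle rows
- carriage (a joint): travel of the carriage along the slide's -y, m: 0 at the loading hole, 0.100 first hole under the hood, 0.200 last hole; stops at -0.015 and 0.215. About 2 N friction, stays where left. Starts between 0.112 and 0.200 with the pin resting on the strip or in the last hole. Its plate is 60 mm wide along y, top 42 mm above the bench
- plunger (a joint): lift of the spring plunger, m: 0 with the pin fully home in a hole, about 0.010 with the pin tip resting on the strip, upper stop 0.018. To clear the strip hold it at 0.012 to 0.016. The spring pulls down with 7 N at 0 and 11 N at 0.013; let go over a hole it snaps in
- knob (a point): centre of the plunger's upright black round knob, 24 mm diameter, 26 mm tall; 87 mm above the bench when home, rising with the plunger. On the carriage, at slide x = -150 mm. Below it a thin stem, free 18 mm when home, then a housing 26 mm across. Always outside the hood (nearest hood edge 77 mm beyond it in x): lift it and push it along y, and the carriage goes with it
- bar_mid (a point): middle of the carriage's steel bar, on its axis: flat bar 16 mm wide (y), 10 mm tall, along this frame's x, axis 105 mm above the bench, 180 mm free between two end posts (12 mm thick, 30 mm wide, 118 mm tall). Rides with the carriage. A bracket hung astride has its width along the bar and its centre 14 mm below this axis, feet 24 mm above the carriage plate. Five fit, 35 mm apart
- hood: clear hood over the two far holes, fixed to the slide, same origin and axes: y -75 to -245 mm, x -73 to 142 mm; roof underside 200 mm, top 214 mm above the bench; back panel at x = 137 to 142 mm; entry lintel at y = -75 to -81 mm, its lower edge 136 mm above the bench; nozzle tips at 168 mm. Open towards the robot and, below the lintel, at both ends
- bracket1_c (a point): plain aluminium U bracket, an upside-down U standing on two feet: 28 mm wide along its x, 44 mm over the legs along its y, 50 mm tall along z, walls 6 mm (32 mm free between the legs), 50 to 100 g. This point is its centre, 25 mm above the feet. Stands loose left of the slide. Three to five brackets are present
- bracket2_c (a point): another U bracket like bracket1, same size and axes; its centre, 25 mm above the feet. May be absent
- bracket3_c (a point): another U bracket like bracket1, same size and axes; its centre, 25 mm above the feet. May be absent
- bracket4_c (a point): another U bracket like bracket1, same size and axes; its centre, 25 mm above the feet. May be absent
- bracket5_c (a point): another U bracket like bracket1, same size and axes; its centre, 25 mm above the feet. May be absent
- tube_c (a point): centre of a loose aluminium tube piece, 60 mm diameter, 55 mm tall, upright; bystander
- tray_c (a point): centre of a blue plastic drill tray, 160 x 75 x 30 mm, 15 mm above the bench; bystander
- bin_c (a point): centre of a grey plastic parts bin, 140 x 110 x 75 mm, half-way up; bystander
Things that resemble listed ones, but are neither listed nor needed, are in the scene too. What is shaped like the part that bears bracket3_c but black or pink is not meant.

How it is judged:
By the outcome, as a careful person would: the job done as asked, in the order asked, and still so for the second after the job is handed in, with the robot touching nothing.
Of bracket1, bracket2, bracket3, bracket4, bracket5 only 3 to 5 are there at a start; the rules pass over those that are not, and their reading is None.
At some moment in a run one of bracket1, bracket2, bracket3, bracket4, bracket5 may be knocked a few centimetres aside while the robot is not near it.
It also fails if it takes over 210 s, if anything falls off the work surface, if the arm or the gripper's body presses on something with over 40 N, if the wrist force passes 120 N, or if a joint passes its speed limit or range.

## Working session

There is one attempt and no reset: what is moved stays moved. The work goes in short steps, Python scripts to look and compute and a tool call to move; the robot and the scene stay as the last step left them, time stands still between calls to the robot, and variables do not carry over. Pictures are saved under pics/ and viewed, at most 14 in all, crops included, and the job is handed in when it is done.

Besides the shell and the picture viewer there is one more tool, called after "Emit:" as a command line: name --pt "numbers of a row" for each row, then --argument value for the rest. carry_out: Moves the arm, as the interface text tells. Its arguments: {"type":"object","properties":{"deltas":{"type":"array","items":{"type":"array","items":{"type":"number"}}},"force":{"type":"number"}},"required":["deltas"]}

```bash
ls; mkdir -p pics
cat > h.py <<'E'
import numpy as np, cv2
from workcell import manip, camera, ticket, boxes_of, outline_of
def save(c,name,crop=None,scale=1):
    im=c["img"][...,::-1]
    if crop: a,b,d,e=crop; im=im[b:e,a:d]
    cv2.imwrite("pics/"+name,cv2.resize(im,None,fx=scale,fy=scale,interpolation=cv2.INTER_CUBIC))
def K(c):
    f=192/np.tan(np.radians(c["vertical_fov"])/2); return f
def proj(c,X):
    p=c["R"]@np.array(X)+c["t"]; s=p[:2]/p[2]; s=s*(1+c["k1"]*(s@s)); return s*K(c)+[c["cx"],c["cy"]]
def cloud(c):
    f=K(c); v,u=np.mgrid[0:384,0:512]; d=np.stack([(u-c["cx"])/f,(v-c["cy"])/f],-1)
    s=d.copy()
    for _ in range(8): s=d/(1+c["k1"]*(s**2).sum(-1,keepdims=True))
    z=c["depth"]; P=np.concatenate([s*z[...,None],z[...,None]],-1)
    W=(P-c["t"])@c["R"]; W[z==0]=np.nan; return W
E
python3 - <<'E'
from h import *
o=manip.get_obs(); print(o["clock"],o["position"],o["ee_rot"],o["grip_width"])
for n in ["top","scene"]:
    c=camera(n); save(c,n+"0.png",scale=1.5)
    print(n,c["vertical_fov"],c["R"].round(3).tolist(),c["t"].round(3))
    for q in ["slide","hole_load","knob","bar_mid","hood","bracket1_c","tube_c","tray_c","bin_c","carriage"]:
        for b in boxes_of(q,c)[:9]: print(q,b["position"],round(b["conf"],2),proj(c,b["position"]).round())
E
```

```text
pics
0.0 [ 0.2350548  -0.57873035  0.2525116 ] [ 9.81446415e-01  1.91735292e-01 -1.68144887e-04 -6.95912139e-04] 0.9995499016575982
top 50.35861241375939 [[-0.028, -0.999, -0.025], [-0.994, 0.03, -0.104], [0.105, 0.022, -0.994]] [0.051 0.476 1.375]
slide [0.5821, -0.0511, 0.0292] 0.86 [279. 159.]
slide [0.5153, 0.2552, 0.0487] 0.38 [190. 180.]
hole_load [0.5833, -0.0503, 0.0318] 0.73 [279. 159.]
knob [0.4459, -0.1049, 0.112] 0.54 [298. 196.]
bar_mid [0.4922, -0.1016, 0.0384] 0.79 [295. 184.]
hood [0.6311, -0.1116, 0.2031] 0.57 [301. 132.]
tube_c [0.3074, -0.3114, 0.0462] 0.5 [360. 237.]
tray_c [0.4507, -0.3904, 0.0126] 0.79 [379. 194.]
bin_c [0.6697, -0.4017, 0.0222] 0.62 [379. 132.]
carriage [0.4932, -0.1052, 0.0426] 0.86 [296. 184.]
scene 55.0403455514443 [[-0.799, 0.602, 0.017], [0.306, 0.43, -0.849], [-0.518, -0.673, -0.528]] [ 0.364 -0.059  1.463]
slide [0.6316, -0.0284, 0.0387] 0.69 [205. 217.]
hole_load [0.6309, -0.0277, 0.0392] 0.88 [205. 217.]
knob [0.7072, -0.3837, 0.0432] 0.51 [137. 176.]
knob [0.5678, -0.0999, 0.0436] 0.26 [211. 199.]
bar_mid [0.5688, -0.0993, 0.0399] 0.64 [211. 200.]
bar_mid [0.6279, -0.0282, 0.0387] 0.28 [206. 217.]
hood [0.6783, -0.0569, 0.1981] 0.71 [183. 173.]
hood [0.6303, -0.0262, 0.0365] 0.61 [206. 218.]
bracket1_c [0.4506, -0.0986, 0.094] 0.62 [240. 175.]
tube_c [0.3137, -0.2945, 0.0326] 0.7 [240. 159.]
bin_c [0.705, -0.3832, 0.0472] 0.65 [138. 175.]
carriage [0.5608, -0.0979, 0.0403] 0.71 [213. 199.]
```

View pics/top0.png

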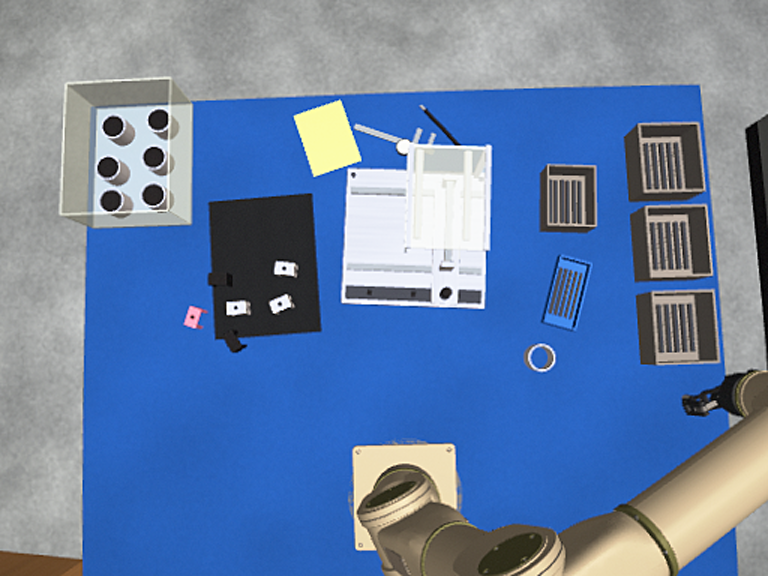

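View pics/scene0.png

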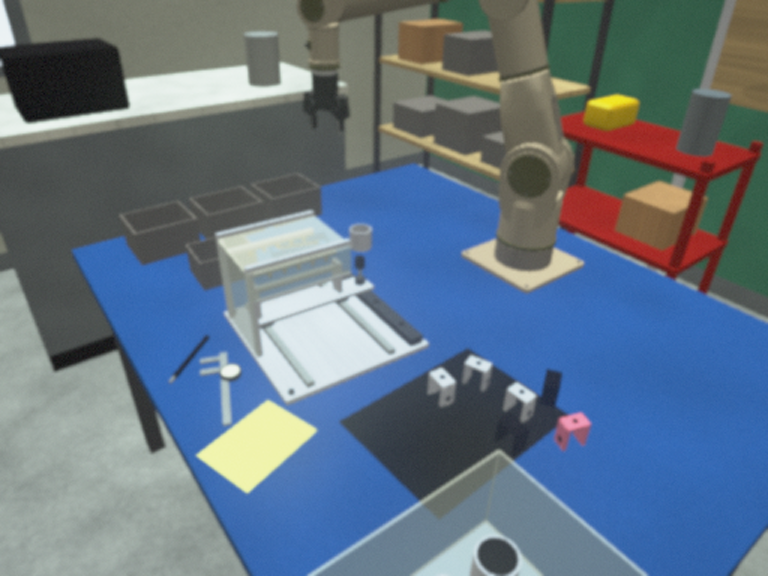

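The top view (1.5x) shows three aluminium brackets on a black mat at (285,268), (238,308) and (282,303). The look-alikes are a pink one at (195,318) and black ones at (220,279) and (235,342). The knob is at (446,293), and the hood covers about x 407–490, y 145–250. Next I fit the poses from depth.

```bash
cat >> h.py <<'E'
def brackets(c):
    W=cloud(c); im=c["img"].astype(int); out=[]
    m=(W[...,2]>.040)&(W[...,2]<.060)&(im.min(-1)>110)&(W[...,1]>.05)&(W[...,1]<.5)&(W[...,0]>.2)&(W[...,0]<.8)
    n,l=cv2.connectedComponents(m.astype(np.uint8))
    for i in range(1,n):
        p=W[l==i]
        if len(p)<20: continue
        (cx,cy),(w,h),a=cv2.minAreaRect((p[:,:2]*1000).astype(np.float32))
        out.append((cx,cy,w,h,a,len(p),p[:,2].mean()*1000))
    return out
E
python3 - <<'E'
from h import *
c=camera("top"); W=cloud(c); im=c["img"].astype(int)
np.set_printoptions(suppress=True,precision=4)
for b in brackets(c): print(np.round(b,1))
x,y,z=W[...,0],W[...,1],W[...,2]
sat=im.max(-1)-im.min(-1)
m=(z>.004)&(z<.05)&(sat<60)&(x>.35)&(x<.85)&(y>-.28)&(y<.14)
n,l,s,_=cv2.connectedComponentsWithStats(m.astype(np.uint8))
k=1+np.argmax(s[1:,4]); p=W[l==k]; print("plate",len(p),cv2.minAreaRect((p[:,:2]*1000).astype(np.float32)),p[:,2].min(),p[:,2].max())
# strip
m2=(z>.022)&(z<.036)&(im.max(-1)<150)&(x>.38)&(x<.5)&(y>-.28)&(y<.14)
p=W[m2];print("strip",len(p),cv2.minAreaRect((p[:,:2]*1000).astype(np.float32)),p[:,2].mean())
m3=(z>.08)&(z<.125)&(x>.38)&(x<.48)&(y>-.28)&(y<.1)
p=W[m3];print("knob+",len(p),p.mean(0),p.min(0),p.max(0))
for r in range(186,206,2): print((z[r,280:318:3]*1000).round().astype(int))
save(c,"crop1.png",(120,90,340,240),3.6)
E
```

```text
[717.5 486.7  13.7 161.1  86.1 102.   49.2]
[520.1 256.8  44.8  27.5  81.7 100.   50.1]
[439.  267.5  27.8  44.7  20.3 102.   49.8]
[434.  368.2  43.5  27.7  89.2 104.   49.9]
[416.8 467.5  25.7  39.2  69.4  82.   50.7]
plate 5540 ((590.1937866210938, -42.14105224609375), (331.7509765625, 322.65216064453125), 86.02192687988281) 0.004037463093631941 0.04996429528654759
strip 558 ((454.81121826171875, -32.38427734375), (307.3192443847656, 29.56348991394043), 86.24322509765625) 0.03013338501938964
knob+ 47 [ 0.4484 -0.1026  0.1078] [ 0.4387 -0.1142  0.0849] [ 0.4584 -0.0917  0.1165]
[12 10 15 48 39 44 42 39 44 10 16 12  8]
[14 10 18 42 41 48 42 47 44  8  5 10 13]
[12 12 14 39 41 45 38 42 41 10 12 17 19]
[ 29  34  29  42  41  43 106  41  42  15   8  16  11]
[ 28  25  33  42  38 113 114 109  42  32  27  27  33]
[ 35  30  26  45  43 116 109 105  46  30  30  32  31]
[ 29  36  30  41  42  90 108  42  44  32  32  29  28]
[27 25 35 42 43 37 45 44 44 31 31 32 25]
[ 8  9 16 46 38 42 47 38 43 13 20 19 28]
[ 5 12 15 13  9 10  8  8 13  7 11 14  8]
```

View pics/crop1.png

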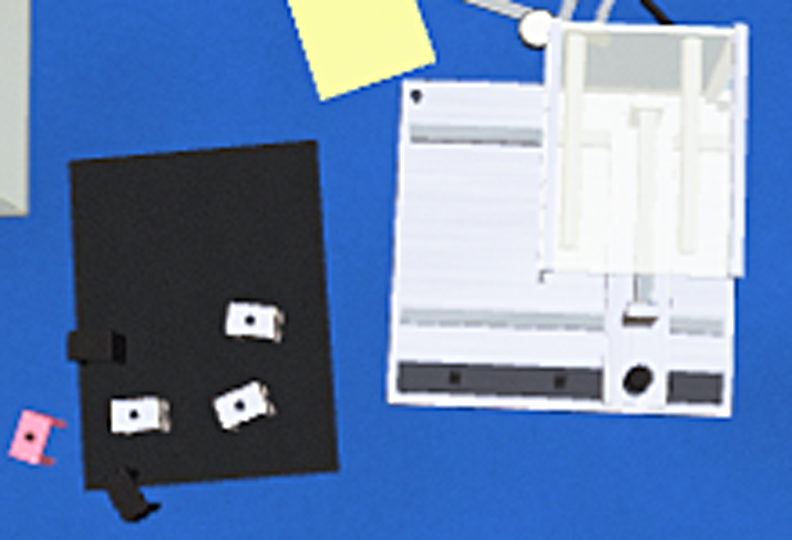

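```bash
cat >> h.py <<'E'
import sys
from scipy.spatial.transform import Rotation as Ro
def S(x,y,z=0,O=(.6121,.0566),yaw=-4.0):  # slide -> world
    a=np.radians(yaw); return np.array([O[0]+x*np.cos(a)-y*np.sin(a),O[1]+x*np.sin(a)+y*np.cos(a),z])
def go(p,ang=None):  # target TCP, tool-x world angle deg -> row fractions
    o=manip.get_obs(); R=Ro.from_quat(o["ee_rot"]); d=R.inv().apply(np.array(p)-o["position"])
    X=R.as_matrix()[:,0]; a0=np.degrees(np.arctan2(X[1],X[0]))
    s=0 if ang is None else -((ang-a0+90)%180-90)/30
    print("d",(d/.15).round(3),"spin",round(s,3),"a0",round(a0,1),"pos",np.round(o["position"],4),"t",round(o["clock"],2))
E
python3 - <<'E'
from h import *
c=camera("top"); W=cloud(c)
g=cv2.cvtColor(c["img"],cv2.COLOR_RGB2GRAY).astype(float)
for u,v in [(246,195),(275,196)]:
    a=g[v-4:v+5,u-5:u+6]; print(a.astype(int)); w=np.clip(np.median(a)-8-a,0,None); vv,uu=np.mgrid[v-4:v+5,u-5:u+6]
    uc,vc=(uu*w).sum()/w.sum(),(vv*w).sum()/w.sum()
    # ray at z=.03
    f=K(c); d=np.array([(uc-c["cx"])/f,(vc-c["cy"])/f]); s=d
    for _ in range(8): s=d/(1+c["k1"]*(s@s))
    r=c["R"].T@[*s,1]; C=-c["R"].T@c["t"]; print(uc,vc,C+r*(.03-C[2])/r[2])
print(S(-150,0)if 0 else S(-.15,0),S(-.15,-.1))
go([.4484,-.1026,.2],-4)
E
```

```text
[[ 66  66  65  64  65  61  61  61  71 104 101]
 [ 84  83  85  83  73  78  78  82  80  79  76]
 [ 86  87  89  83  49  61  65  84  85  84  86]
 [ 84  85  87  78  36  34  46  81  86  84  82]
 [ 85  86  85  72  36  34  50  92  87  84  85]
 [ 87  86  87  78  59  57  60  87  86  85  84]
 [ 82  83  86  85  86  85  78  84  83  84  82]
 [ 57  56  61  63  64  66  66  65  67  72  73]
 [180 180 184 174 136 136 135 137 138 143 136]]
245.42045454545453 194.6193181818182 [0.46223882 0.06821248 0.03      ]
[[ 64  64  62  62  64  59  68 104  99 100 100]
 [ 84  84  85  85  77  77  75  75  77  77  79]
 [ 86  87  87  86  63  62  61  72  88  84  85]
 [ 84  86  87  82  44  33  42  72  87  84  83]
 [ 86  85  88  82  42  39  48  78  88  84  86]
 [ 86  86  87  83  52  52  58  84  86  85  85]
 [ 84  86  84  85  78  78  80  85  82  83  85]
 [ 61  63  67  69  66  66  73  73  76  76  76]
 [182 172 134 135 135 136 140 142 134 100 103]]
274.29896907216494 195.4 [ 0.45660069 -0.03025909  0.03      ]
[0.46246539 0.06706347 0.        ] [ 0.45548975 -0.03269293  0.        ]
d [ 2.512 -2.408  0.355] spin 0.87 a0 22.1 pos [ 0.2352 -0.5791  0.2533] t 1.2
```

Emit:
carry_out --pt "0.28 -0.27 0 0 0.2" --pt "0.56 -0.54 0 0 0.2" --pt "0.84 -0.8 0 0 0.2" --pt "0.84 -0.8 0 0 0.2" --force 50

```text
clock: 1.7
position: [0.3096, -0.4168, 0.254]
ee_rot: [0.981, 0.195, 0.001, 0.0]
ft_force: [-0.3, -1.0, -0.2]
grip_width: 0.6
grasp_force: 0.0
```

Emit:
carry_out --pt "0.28 -0.27 0 0 0.2" --pt "0.56 -0.54 0 0 0.2" --pt "0.84 -0.8 0 0 0.2" --pt "0.84 -0.8 0 0 0.2"

```text
clock: 2.2
position: [0.3802, -0.2588, 0.2538]
ee_rot: [0.981, 0.195, 0.0, 0.0]
ft_force: [-0.6, -1.2, -0.5]
grip_width: 0.599
grasp_force: 0.0
```

Emit:
carry_out --pt "0.28 -0.27 0 0.35 0.2" --pt "0.56 -0.54 0.1 0.6 0.2" --pt "0.83 -0.81 0.2 0.87 0.2" --pt "0.83 -0.81 0.3 0.87 0.2" --pt "0.83 -0.81 0.3 0.87 0.2"

```text
clock: 2.82
position: [0.4473, -0.1036, 0.2073]
ee_rot: [0.999, -0.035, -0.001, -0.0]
ft_force: [-0.6, -0.2, 0.9]
grip_width: 0.603
grasp_force: 0.0
```

Run:
```python
from h import *
c=camera("wrist"); save(c,"w1.png",scale=1.5)
print(c["R"].round(3).tolist(),c["t"].round(3))
for b in boxes_of("knob",c)[:4]: print(b["position"],b["conf"],proj(c,b["position"]))
W=cloud(c);z=W[...,2]
m=(z>.1)&(z<.12)&(abs(W[...,0]-.448)<.04)&(abs(W[...,1]+.103)<.05); p=W[m]
if len(p): print(len(p),np.median(p,0),p.min(0),p.max(0),cv2.minEnclosingCircle((p[:,:2]*1000).astype(np.float32)))
go([.4484,-.1026,.2],-4)
```

```text
[[-0.069, -0.998, -0.0], [-0.962, 0.067, 0.266], [-0.265, 0.018, -0.964]] [-0.073  0.415  0.453]
[0.4549, -0.1041, 0.1099] 0.89 [252.66819986 193.93317259]
774 [ 0.45168384 -0.10334779  0.10793434] [ 0.43924015 -0.11462795  0.10007372] [ 0.46243292 -0.09192817  0.11001246] ((450.6493835449219, -103.39154052734375), 11.863210678100586)
d [ 0.004 -0.013  0.057] spin -0.003 a0 -4.1 pos [ 0.4477 -0.1045  0.2086] t 2.92
```

View pics/w1.png

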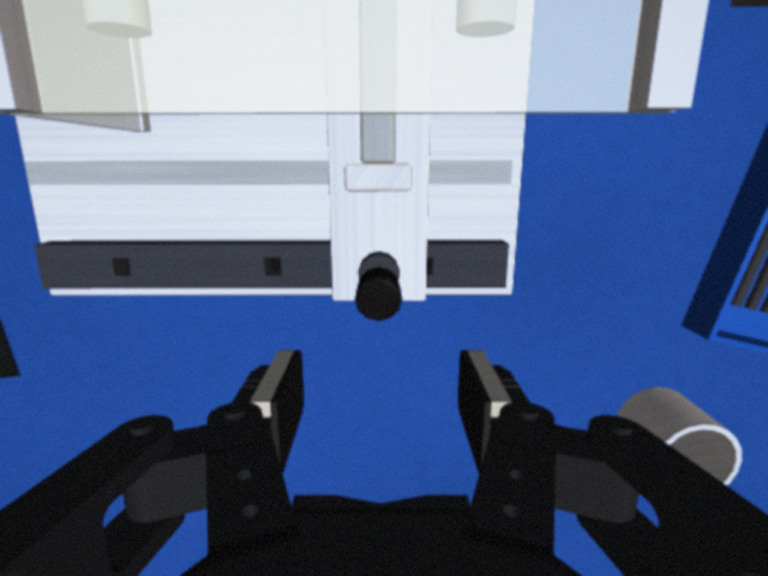

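The wrist view shows the knob at (378,285), with its pin on the strip. The three hole positions are at (121,266), (272,266) and (430,266). I descend and grip the knob.

Emit:
carry_out --pt "0.02 -0.008 0.3 0 0.1" --pt "0.02 -0.008 0.6 0 0.1" --pt "0.02 -0.008 0.72 0 0.1" --pt "0.02 -0.008 0.72 0 0.1" --pt "0.02 -0.008 0.72 0 -0.5" --pt "0.02 -0.008 0.72 0 -1" --pt "0.02 -0.008 0.72 0 -1" --pt "0.02 -0.008 0.72 0 -1" --pt "0.02 -0.008 0.72 0 -1" --force 50

```text
clock: 4.05
position: [0.4519, -0.1022, 0.1017]
ee_rot: [0.999, -0.035, 0.001, 0.001]
ft_force: [0.4, -2.0, 6.4]
grip_width: 0.266
grasp_force: 49.0
```

Run:
```python
from h import *
o=manip.get_obs(); go(S(-.15,0,.104),-4); print(o["ft_force"],o["grasp_force"])
```

```text
d [-0.009 -1.131 -0.017] spin -0.001 a0 -4.0 pos [ 0.4519 -0.1022  0.1017] t 4.05
[ 0.37829693 -1.99755489  6.35717562] 48.97128403186798
```

Emit:
carry_out --pt "0 0 -0.015 0 -1" --pt "0 0 -0.027 0 -1" --pt "0 0 -0.027 0 -1" --pt "-0.002 -0.2 -0.027 0 -1" --pt "-0.003 -0.4 -0.027 0 -1" --pt "-0.005 -0.6 -0.027 0 -1" --pt "-0.006 -0.8 -0.027 0 -1" --pt "-0.008 -1 -0.027 0 -1" --pt "-0.008 -1 -0.027 0 -1"

```text
clock: 5.18
position: [0.462, 0.0509, 0.105]
ee_rot: [0.999, -0.033, 0.002, -0.001]
ft_force: [9.9, 1.0, -10.8]
grip_width: 0.264
grasp_force: 50.4
```

Run:
```python
from h import *
o=manip.get_obs(); go(S(-.15,0,.104),-4); print(o["ft_force"],o["grasp_force"])
c=camera("top");save(c,"t2.png",(190,80,350,220),4)
W=cloud(c);z=W[...,2];x,y=W[...,0],W[...,1]
m=(z>.036)&(z<.048)&(x>.42)&(x<.7)&(y>-.03)&(y<.13); p=W[m]
# carriage plate in slide coords
R=S(1,0)-S(0,0);O=S(0,0)
q=(p-O)[:,:2]@np.array([[R[0],-R[1]],[R[1],R[0]]])
print(len(q),np.percentile(q,[1,3,50,97,99],axis=0).round(4).tolist())
m=(z>.085)&(z<.125)&(x>.49)&(x<.75)&(y>-.0)&(y<.12); p=W[m]
q=(p-O)[:,:2]@np.array([[R[0],-R[1]],[R[1],R[0]]])
for a,b in zip(q,p[:,2]): pass
bm=(p[:,2]<.1145)
print("bar",np.percentile(q[bm],[2,10,50,90,98],axis=0).round(4).tolist(),"post",np.percentile(q[~bm],[2,98],axis=0).round(4).tolist())
```

```text
d [-0.004 -0.108  0.007] spin 0.006 a0 -3.8 pos [0.462  0.0509 0.105 ] t 5.17
[  9.87400335   1.04569489 -10.75313476] 50.38653373718262
398 [[-0.0298, -0.0464], [-0.026, -0.0458], [0.0314, -0.0245], [0.0862, 0.0122], [0.0876, 0.0128]]
bar [[-0.0308, -0.025], [-0.0204, -0.0237], [0.0358, -0.0169], [0.0898, -0.01], [0.0959, -0.0065]] post [[-0.008, -0.0299], [0.1041, -0.0038]]
```

View pics/t2.png

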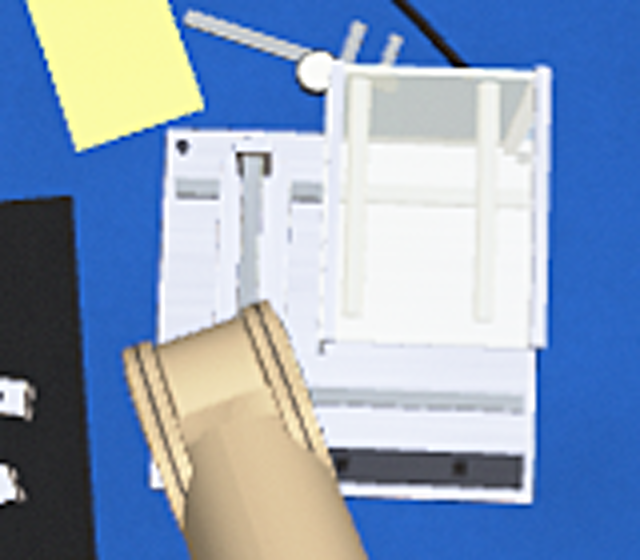

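Emit:
carry_out --pt "0.01 -0.06 0 0 -1" --pt "0.01 -0.108 0 0 -1" --pt "0.01 -0.108 0 0 -1" --pt "0.01 -0.108 0 0 -1" --pt "0.01 -0.108 0.02 0 -1" --pt "0.01 -0.108 0.04 0 -1" --pt "0.01 -0.108 0.04 0 -1" --pt "0.01 -0.108 0.04 0 -1"

```text
clock: 6.22
position: [0.4631, 0.0649, 0.0981]
ee_rot: [0.999, -0.035, 0.0, -0.0]
ft_force: [6.5, 3.7, -10.7]
grip_width: 0.263
grasp_force: 50.6
```

Run:
```python
from h import *
for i in range(4):
  o=manip.get_obs(); go(S(-.15,0,.091),-4); print(o["ft_force"],o["grasp_force"])
  c=camera("top" if i else "wrist")
  if not i: save(c,"w2.png",scale=1.2)
W=cloud(c);z=W[...,2];x,y=W[...,0],W[...,1]
R=S(1,0)-S(0,0);O=S(0,0);p=W[(z>.085)&(z<.125)&(x>.6)&(x<.75)&(y>-.0)&(y<.12)]
q=(p-O)[:,:2]@np.array([[R[0],-R[1]],[R[1],R[0]]])
print("bar",np.percentile(q,[2,10,50,90,98],axis=0).round(4).tolist())
```

```text
d [-0.005 -0.014  0.048] spin 0.001 a0 -4.0 pos [0.4631 0.0649 0.0981] t 6.22
[  6.5343105    3.68762513 -10.68997543] 50.57894468307495
d [-0.005 -0.014  0.047] spin 0.001 a0 -4.0 pos [0.4631 0.0649 0.0981] t 6.28
[  5.76750446   3.74374568 -11.01554301] 50.57899296283722
d [-0.005 -0.014  0.048] spin 0.001 a0 -4.0 pos [0.4631 0.0649 0.0982] t 6.33
[  4.94886574   4.31174206 -11.63525619] 50.57902693748474
d [-0.005 -0.014  0.048] spin 0.001 a0 -4.0 pos [0.4631 0.0649 0.0981] t 6.38
[  5.40587458   2.97583932 -10.59078488] 50.57869613170624
bar [[-0.0085, -0.0165], [0.0029, -0.0102], [0.0556, -0.0029], [0.0978, 0.0048], [0.1033, 0.0095]]
```

Tool height is 3.6 mm below where the pin rested on the strip, and the spring is still pulling, so the pin is in the hole. I release the knob and retreat straight up.

Emit:
carry_out --pt "0 0 0.03 0 -1" --pt "0 0 0.03 0 -1" --pt "0 0 0.03 0 -0.2" --pt "0 0 0.03 0 0" --pt "0 0 0.03 0 0" --pt "0 0 -0.3 0 0" --pt "0 0 -0.7 0 0" --pt "0 0 -0.9 0 0" --pt "0 0 -0.9 0 0"

```text
clock: 7.55
position: [0.4641, 0.0644, 0.2358]
ee_rot: [0.999, -0.035, 0.002, 0.0]
ft_force: [-0.0, 0.1, -0.6]
grip_width: 0.497
grasp_force: 0.0
```

Run:
```python
from h import *
c=camera("wrist"); save(c,"w2.png",scale=1.5)
W=cloud(c);z=W[...,2];x,y=W[...,0],W[...,1]
p=W[(z>.085)&(z<.13)&(abs(x-.463)<.03)&(abs(y-.067)<.04)]
print("knob",len(p),np.percentile(p,[50,90,98],axis=0).round(4).tolist(),cv2.minEnclosingCircle((p[:,:2]*1000).astype(np.float32)))
O=S(0,0);R=S(1,0)-O
p=W[(z>.085)&(z<.125)&(x>.5)&(x<.75)&(y>-.0)&(y<.12)]
q=(p-O)[:,:2]@np.array([[R[0],-R[1]],[R[1],R[0]]])
print("bar",np.percentile(q,[1,10,50,90,99],axis=0).round(4).tolist(),len(q))
for b in boxes_of("bar_mid",c)[:2]: print(b)
for b in brackets(camera("top")): print(np.round(b,1))
go([.4,.2,.2],-4)
```

```text
knob 609 [[0.4634, 0.0647, 0.0986], [0.4717, 0.0727, 0.0996], [0.4731, 0.0753, 0.1001]] ((461.80419921875, 64.78038787841797), 11.965699195861816)
bar [[-0.0975, -0.015], [-0.0915, -0.0089], [-0.0531, -0.0021], [-0.0138, 0.005], [-0.0057, 0.0109]] 3130
[762.9 487.6  73.9   4.1   0.9  43.   48.6]
[671.2  72.2  17.7  99.5  88.1 112.   43.3]
[677.3 487.5  11.9  81.8  82.   48.   50. ]
[520.1 257.5  44.2  27.4  82.3  99.   50.1]
[439.9 268.2  28.   44.7  20.9 100.   50.3]
[434.2 368.2  44.   27.9  89.3 105.   49.8]
[416.8 467.8  24.4  40.1  67.3  82.   50.1]
d [-0.478 -0.875  0.217] spin -0.0 a0 -4.0 pos [0.4624 0.0641 0.2324] t 7.7
```

View pics/w2.png

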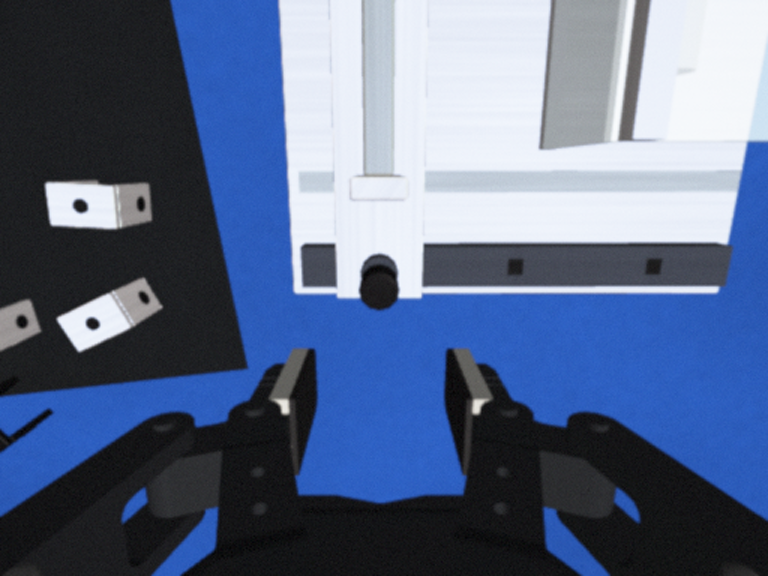

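Knob top is at 0.0995 m, so the plunger is home in the loading hole. In the wrist view the knob is at (378,285), the bar runs up from (380,180), and brackets show at (82,205), (95,322) and the left edge. Next is bracket 1 at about (0.520, 0.257).

Emit:
carry_out --pt "0.1 -0.35 0 0.05 0.4" --pt "0.2 -0.7 0 0.13 0.4" --pt "0.3 -1 0.2 0.13 0.4" --pt "0.3 -1 0.4 0.13 0.4" --pt "0.3 -1 0.4 0.13 0.4" --force 30

```text
clock: 8.32
position: [0.5164, 0.2103, 0.17]
ee_rot: [0.998, -0.068, -0.003, 0.001]
ft_force: [0.2, -0.5, 1.7]
grip_width: 0.704
grasp_force: 0.0
```

```bash
sed -i 's/O=(.6121,.0566)/O=(.6119,.0546)/' h.py
cat >> h.py <<'E'
def near(c,x0,y0,r=.05,zr=(.044,.056)):  # bracket top face near a point: centre, long-axis tool-x angle
    W=cloud(c); m=(W[...,2]>zr[0])&(W[...,2]<zr[1])&(np.hypot(W[...,0]-x0,W[...,1]-y0)<r)&(c["img"].min(-1)>110)
    n,l,s,_=cv2.connectedComponentsWithStats(m.astype(np.uint8)); k=1+np.argmax(s[1:,4]); p=W[l==k]
    (cx,cy),(w,h),a=cv2.minAreaRect((p[:,:2]*1000).astype(np.float32))
    a=a-90 if w>h else a
    print("bracket",round(cx,1),round(cy,1),round(w,1),round(h,1),"toolx",round((a+90)%180-90,1),len(p)); return cx/1000,cy/1000,(a+90)%180-90
E
python3 - <<'E'
from h import *
b=near(camera("wrist"),.520,.257); go([b[0],b[1],.033],b[2])
E
```

```text
bracket 520.6 257.1 43.9 28.5 toolx -7.0 1738
d [-0.019 -0.313  0.927] spin -0.03 a0 -7.9 pos [0.5175 0.2103 0.1721] t 8.38
```

Emit:
carry_out --pt "-0.02 -0.313 0 -0.03 0.4" --pt "-0.02 -0.313 0.2 -0.03 0.4" --pt "-0.02 -0.313 0.5 -0.03 0.4" --pt "-0.02 -0.313 0.8 -0.03 0.4" --pt "-0.02 -0.313 0.92 -0.03 0.4" --pt "-0.02 -0.313 0.92 -0.03 0.4" --pt "-0.02 -0.313 0.92 -0.03 -0.2" --pt "-0.02 -0.313 0.92 -0.03 -0.2" --pt "-0.02 -0.313 0.92 -0.03 -0.2" --pt "-0.02 -0.313 0.92 -0.03 -0.2" --pt "-0.02 -0.313 0.92 -0.03 -0.2" --force 30

```text
clock: 9.75
position: [0.5231, 0.2583, 0.0375]
ee_rot: [0.998, -0.061, 0.002, -0.001]
ft_force: [0.4, -0.9, 8.1]
grip_width: 0.513
grasp_force: 31.4
```

Run:
```python
from h import *
print(S(.03,0)); go(S(.03,0,.175),-4)
```

```text
[0.64182692 0.05250731 0.        ]
d [ 0.956  1.264 -0.915] spin -0.1 a0 -7.0 pos [0.5231 0.2583 0.0375] t 9.75
```

Emit:
carry_out --pt "0 0 -0.3 0 -0.2" --pt "0 0 -0.7 0 -0.2" --pt "0 0 -0.97 0 -0.2" --pt "0.2 0.2 -1 0 -0.2" --pt "0.4 0.5 -1 -0.1 -0.2" --pt "0.7 0.8 -1 -0.1 -0.2" --pt "0.95 0.8 -1 -0.1 -0.2" --pt "0.95 0.8 -1 -0.1 -0.2"

```text
clock: 10.75
position: [0.6505, 0.1194, 0.1855]
ee_rot: [0.999, -0.037, 0.0, -0.0]
ft_force: [-1.3, 0.1, 0.3]
grip_width: 0.507
grasp_force: 30.9
```

Run:
```python
from h import *
print(manip.get_obs()["grip_width"]);go(S(.03,0,.175),-4)
c=camera("wrist"); save(c,"w3.png",scale=1.2)
W=cloud(c);z=W[...,2]
O=S(0,0);R=S(1,0)-O
q=(W-O)[...,:2]@np.array([[R[0],-R[1]],[R[1],R[0]]])
m=(abs(z-.110)<.004)&(abs(q[...,0])<.088)&(abs(q[...,1])<.03); print("bar",m.sum(),np.percentile(q[m],[2,10,50,90,98],axis=0).round(4).tolist())
m=(abs(z-.118)<.0035)&(abs(q[...,1])<.03);print("posts",m.sum(),np.percentile(q[m],[2,50,98],axis=0).round(4).tolist())
```

```text
0.5069900333446548
d [-0.025  0.449  0.07 ] spin -0.006 a0 -4.2 pos [0.6505 0.1194 0.1855] t 10.75
bar 3274 [[-0.005, -0.007], [0.005, -0.0056], [0.0451, 0.0008], [0.08, 0.0072], [0.0863, 0.0081]]
posts 1030 [[0.0945, -0.0133], [0.1003, 0.0008], [0.106, 0.0147]]
```

View pics/w3.png

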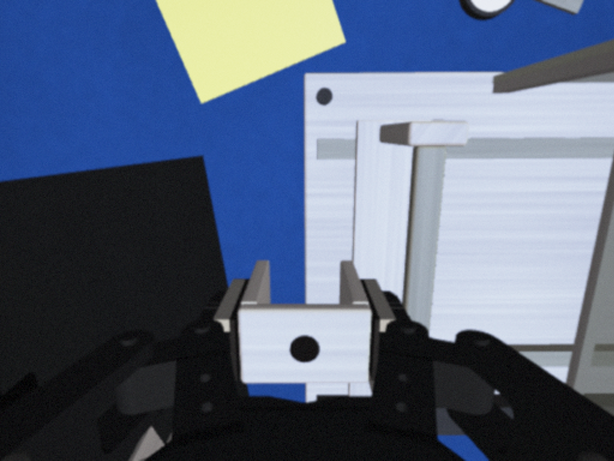

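The bracket is held level at (305,345) with the bar visible at (425,240), no obstruction. I move over the bar and lower.

Emit:
carry_out --pt "-0.025 0.25 0 0 -0.2" --pt "-0.025 0.445 0 0 -0.2" --pt "-0.025 0.445 0 0 -0.2" --pt "-0.025 0.445 0 0 -0.2" --pt "-0.025 0.445 0.15 0 -0.2" --pt "-0.025 0.445 0.3 0 -0.2" --pt "-0.025 0.445 0.42 0 -0.2" --pt "-0.025 0.445 0.5 0 -0.2" --pt "-0.025 0.445 0.53 0 -0.2" --pt "-0.025 0.445 0.53 0 -0.2"

```text
clock: 12.05
position: [0.6403, 0.0551, 0.1061]
ee_rot: [0.999, -0.035, 0.0, -0.0]
ft_force: [-0.7, 0.0, 0.0]
grip_width: 0.507
grasp_force: 31.0
```

Run:
```python
from h import *
o=manip.get_obs();print(o["ft_force"],o["grasp_force"]);go(S(.03,0.0005,.103),-4)
c=camera("scene"); save(c,"s3.png",(120,90,320,240),4)
```

```text
[-0.748232    0.04053371  0.02834155] 30.973807722330093
d [0.011 0.013 0.02 ] spin 0.0 a0 -4.0 pos [0.6403 0.0551 0.1061] t 12.05
```

View pics/s3.png

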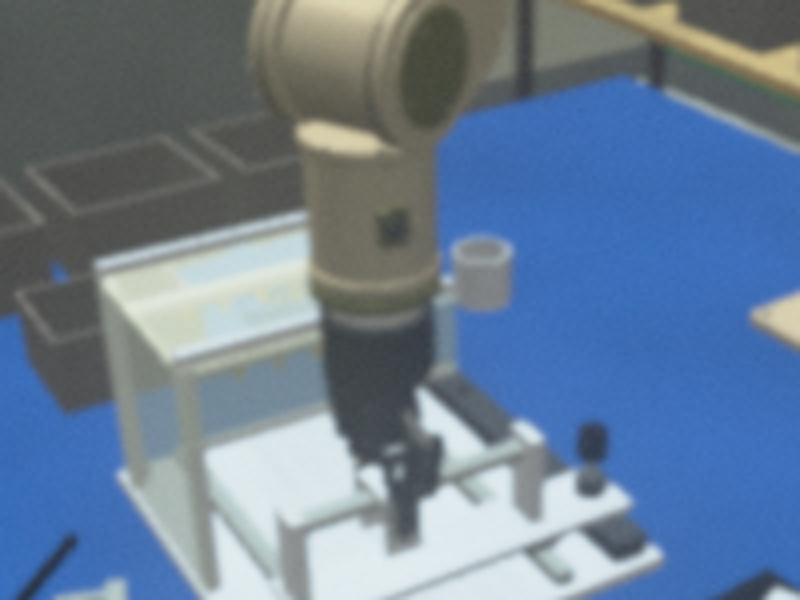

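The scene view shows the bracket astride the bar at (375,490), and the tool clear of the hood. I lower, release and retreat up.

Emit:
carry_out --pt "0 0.01 0.02 0 -0.2" --pt "0 0.01 0.03 0 -0.2" --pt "0 0.01 0.03 0 -0.2" --pt "0 0.01 0.03 0 0.1" --pt "0 0.01 0.03 0 0.3" --pt "0 0.01 0.03 0 0.3" --pt "0 0.01 -0.2 0 0.3" --pt "0 0.01 -0.5 0 0.3" --pt "0 0.01 -0.8 0 0.3" --pt "-0.3 -0.4 -0.8 0 0.3" --pt "-0.6 -0.8 -0.8 0 0.3" --pt "-0.9 -1 -0.8 0 0.4" --pt "-1 -1 -0.8 0 0.4" --pt "-1 -1 -0.8 0 0.4"

```text
clock: 13.85
position: [0.4993, 0.2167, 0.2262]
ee_rot: [0.999, -0.033, 0.0, 0.0]
ft_force: [0.9, -0.3, 0.6]
grip_width: 0.7
grasp_force: 0.0
```

```bash
cat >> h.py <<'E'
def hung(c):
    W=cloud(c);z=W[...,2];O=S(0,0);R=S(1,0)-O
    q=(W-O)[...,:2]@np.array([[R[0],-R[1]],[R[1],R[0]]])
    m=(abs(z-.116)<.006)&(abs(q[...,0])<.087)&(abs(q[...,1])<.04)
    n,l,s,_=cv2.connectedComponentsWithStats(m.astype(np.uint8))
    for k in range(1,n):
        if s[k,4]>25:
            (cx,cy),(w,h),a=cv2.minAreaRect((q[l==k]*1000).astype(np.float32)); zz=z[l==k]
            print("hung",round(cx,1),round(cy,1),round(w,1),round(h,1),round(a,1),"z",zz.mean().round(4),s[k,4])
E
python3 - <<'E'
from h import *
c=camera("top"); hung(c)
for b in brackets(c): print(np.round(b,1))
b=near(c,.440,.268); go([b[0],b[1],.12],b[2])
E
```

```text
hung 16.8 -0.2 137.0 42.6 2.4 z 0.1145 207
[717.8 487.2  10.6 161.1  87.8 101.   49.8]
[694.9  69.9  14.6  51.   87.9  61.   43.5]
[540.8  70.3  41.3 196.5  88.5 312.   43.5]
[433.5 368.3  27.1  42.8   4.7 103.   50.2]
[416.6 467.2  25.6  39.5  70.4  82.   50.1]Traceback (most recent call last):
  File "<stdin>", line 4, in <module>
  File "h.py", line 38, in near
    n,l,s,_=cv2.connectedComponentsWithStats(m.astype(np.uint8)); k=1+np.argmax(s[1:,4]); p=W[l==k]
                                                                      ~~~~~~~~~^^^^^^^^^
    return _wrapfunc(a, 'argmax', axis=axis, out=out, **kwds)
    return bound(*args, **kwds)
ValueError: attempt to get argmax of an empty sequence
```

Emit:
carry_out --pt "-0.3 -0.1 0.1 -0.3 0.4" --pt "-0.6 -0.13 0.3 -0.6 0.4" --pt "-0.6 -0.13 0.3 -0.82 0.4" --pt "-0.6 -0.13 0.3 -0.82 0.4"

```text
clock: 14.4
position: [0.4137, 0.2399, 0.1809]
ee_rot: [0.984, 0.178, 0.0, 0.0]
ft_force: [0.7, 0.3, -0.1]
grip_width: 0.699
grasp_force: 0.0
```

Run:
```python
from h import *
c=camera("wrist"); 
b=near(c,.440,.268); go([b[0],b[1],.033],b[2])
b=near(c,.434,.368)
```

```text
bracket 439.7 268.3 28.2 43.5 toolx 20.7 1744
d [ 0.225 -0.117  0.988] spin -0.012 a0 20.3 pos [0.414  0.2401 0.1811] t 14.45
bracket 434.0 368.4 28.1 44.4 toolx 3.1 1959
```

Emit:
carry_out --pt "0.225 -0.117 0 -0.01 0.4" --pt "0.225 -0.117 0.2 -0.01 0.4" --pt "0.225 -0.117 0.5 -0.01 0.4" --pt "0.225 -0.117 0.8 -0.01 0.4" --pt "0.225 -0.117 0.98 -0.01 0.4" --pt "0.225 -0.117 0.98 -0.01 0.4" --pt "0.225 -0.117 0.98 -0.01 -0.2" --pt "0.225 -0.117 0.98 -0.01 -0.2" --pt "0.225 -0.117 0.98 -0.01 -0.2" --pt "0.225 -0.117 0.98 -0.01 -0.2" --pt "0.225 -0.117 0.98 -0.01 -0.2"

```text
clock: 15.82
position: [0.4389, 0.2693, 0.035]
ee_rot: [0.983, 0.181, 0.001, 0.0]
ft_force: [-0.7, -0.8, 7.1]
grip_width: 0.514
grasp_force: 32.5
```

Emit:
carry_out --pt "0 0 -0.3 0 -0.2" --pt "0 0 -0.7 0 -0.2" --pt "0 0 -1 0 -0.2" --pt "0.2 0.2 -1 0.3 -0.2" --pt "0.25 0.5 -1 0.6 -0.2" --pt "0.3 0.8 -1 0.8 -0.2" --pt "0.3 0.8 -1 0.81 -0.2"

```text
clock: 16.7
position: [0.5247, 0.1689, 0.1837]
ee_rot: [0.999, -0.033, 0.0, 0.001]
ft_force: [-1.4, -0.4, 0.2]
grip_width: 0.512
grasp_force: 31.6
```

Run:
```python
from h import *
o=manip.get_obs();print(o["grip_width"],o["grasp_force"])
go(S(-.012,0.0005,.185),-4); c=camera("wrist"); hung(c); save(c,"w4.png")
```

```text
0.5116963409648038 31.599533557891846
d [ 0.551  0.718 -0.007] spin 0.005 a0 -3.8 pos [0.5247 0.1689 0.1837] t 16.7
hung 21.4 0.9 44.8 18.7 89.5 z 0.1148 3075
hung -86.1 0.6 1.8 28.9 0.1 z 0.1144 224
```

Emit:
carry_out --pt "0.3 0.35 0 0 -0.2" --pt "0.55 0.6 0 0 -0.2" --pt "0.55 0.72 0 0 -0.2" --pt "0.55 0.72 0 0 -0.2" --pt "0.55 0.72 0 0 -0.2" --pt "0.55 0.72 0.15 0 -0.2"

```text
clock: 17.5
position: [0.5993, 0.063, 0.1631]
ee_rot: [1.0, -0.028, 0.002, -0.0]
ft_force: [0.7, -0.1, -0.9]
grip_width: 0.508
grasp_force: 31.6
```

Run:
```python
from h import *
o=manip.get_obs();print(o["grip_width"],o["ft_force"])
go(S(-.012,0.0005,.1015),-4); hung(camera("wrist"))
```

```text
0.507973308281242 [ 0.68093232 -0.08032444 -0.87176438]
d [0.006 0.047 0.411] spin 0.026 a0 -3.2 pos [0.5993 0.063  0.1631] t 17.5
hung 26.5 0.4 43.8 28.4 89.4 z 0.1149 3982
hung -85.6 1.7 2.2 25.0 0.8 z 0.1121 148
```

Run:
```python
from h import *
go(S(-.012,0.0005,.1015),-4)
```

```text
d [0.021 0.042 0.383] spin 0.026 a0 -3.2 pos [0.5973 0.0624 0.1589] t 17.55
```

Emit:
carry_out --pt "0.015 0.042 0 0.026 -0.2" --pt "0.015 0.042 0 0.026 -0.2" --pt "0.015 0.042 0 0.026 -0.2"

```text
clock: 17.92
position: [0.601, 0.0541, 0.1621]
ee_rot: [0.999, -0.036, 0.001, -0.0]
ft_force: [0.1, 0.4, -0.5]
grip_width: 0.517
grasp_force: 31.6
```

Run:
```python
from h import *
camera("top");go(S(-.012,0.0005,.1015),-4)
```

```text
d [-0.008 -0.011  0.403] spin -0.005 a0 -4.2 pos [0.6009 0.0542 0.162 ] t 17.98
```

Now aligned. Lower, release, retreat.

Emit:
carry_out --pt "-0.008 -0.005 0.15 0 -0.2" --pt "-0.008 -0.005 0.28 0 -0.2" --pt "-0.008 -0.005 0.36 0 -0.2" --pt "-0.008 -0.005 0.39 0 -0.2" --pt "-0.008 -0.005 0.4 0 -0.2" --pt "-0.008 -0.005 0.4 0 -0.2" --pt "-0.008 -0.005 0.4 0 0.1" --pt "-0.008 -0.005 0.4 0 0.3" --pt "-0.008 -0.005 0.4 0 0.3" --pt "-0.008 -0.005 0.1 0 0.3" --pt "-0.008 -0.005 -0.2 0 0.3" --pt "-0.008 -0.005 -0.4 0 0.3" --pt "-0.3 -0.4 -0.4 0 0.3" --pt "-0.6 -0.7 -0.4 0 0.3" --pt "-1 -1 -0.4 0 0.4" --pt "-1 -1 -0.4 0 0.4"

```text
clock: 19.98
position: [0.4594, 0.2172, 0.2217]
ee_rot: [0.999, -0.034, 0.0, 0.0]
ft_force: [-0.6, -0.0, 0.2]
grip_width: 0.696
grasp_force: 0.0
```

Run:
```python
from h import *
o=manip.get_obs();go([.415,.34,.18],3); c=camera("wrist"); hung(c); hung(camera("top"))
```

```text
d [-0.351 -0.797  0.278] spin -0.23 a0 -3.9 pos [0.4594 0.2172 0.2217] t 19.98
hung -26.0 0.2 40.3 0.8 89.8 z 0.1121 75
hung -86.2 0.1 30.0 1.0 89.8 z 0.1157 89
hung 19.5 -0.1 117.7 42.7 2.4 z 0.1157 287
hung -67.8 0.9 33.1 12.9 2.0 z 0.1121 32
```

Emit:
carry_out --pt "-0.15 -0.35 0.1 -0.1 0.4" --pt "-0.3 -0.7 0.2 -0.23 0.4" --pt "-0.35 -0.8 0.28 -0.23 0.4" --pt "-0.35 -0.8 0.28 -0.23 0.4" --pt "-0.35 -0.8 0.28 -0.23 0.4"

```text
clock: 20.7
position: [0.42, 0.3364, 0.1795]
ee_rot: [1.0, 0.022, 0.0, 0.0]
ft_force: [1.3, 0.1, 0.2]
grip_width: 0.702
grasp_force: 0.0
```

Run:
```python
from h import *
c=camera("wrist"); save(c,"w5.png",scale=1.2)
b=near(c,.434,.368); go([b[0],b[1],.033],b[2])
hung(camera("top"))
```

```text
bracket 434.1 368.5 27.7 43.9 toolx 3.1 1675
d [ 0.102 -0.21   0.978] spin -0.018 a0 2.6 pos [0.4201 0.3363 0.1797] t 20.75
hung 1.7 -0.9 106.9 42.7 2.7 z 0.1154 281
hung -71.3 0.9 26.6 13.1 2.7 z 0.1116 27
```

View pics/w5.png

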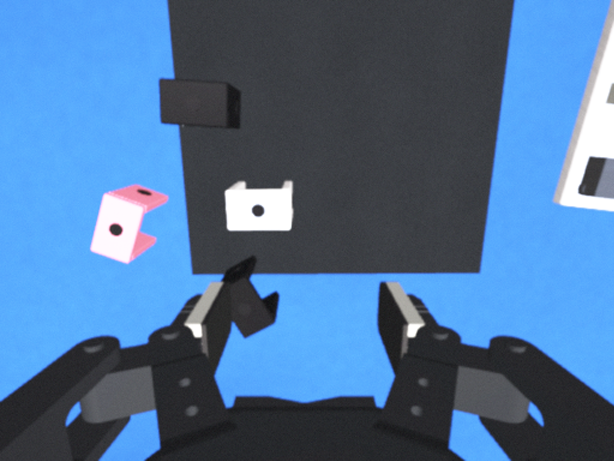

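Wrist view: the last aluminium bracket is at (258,210). The black look-alikes at (200,103) and (250,300) and the pink one at (120,225) are clear of the fingers.

Emit:
carry_out --pt "0.102 -0.21 0 -0.01 0.4" --pt "0.102 -0.21 0.2 -0.01 0.4" --pt "0.102 -0.21 0.5 -0.01 0.4" --pt "0.102 -0.21 0.8 -0.01 0.4" --pt "0.102 -0.21 0.97 -0.01 0.4" --pt "0.102 -0.21 0.97 -0.01 0.4" --pt "0.102 -0.21 0.97 -0.01 -0.2" --pt "0.102 -0.21 0.97 -0.01 -0.2" --pt "0.102 -0.21 0.97 -0.01 -0.2" --pt "0.102 -0.21 0.97 -0.01 -0.2" --pt "0.102 -0.21 0.97 -0.01 -0.2"

```text
clock: 22.18
position: [0.4332, 0.3705, 0.0354]
ee_rot: [1.0, 0.026, 0.001, -0.0]
ft_force: [0.6, -0.5, 7.3]
grip_width: 0.515
grasp_force: 31.7
```

Emit:
carry_out --pt "0 0 -0.3 0 -0.2" --pt "0 0 -0.7 0 -0.2" --pt "0 0 -1 0 -0.2" --pt "0.2 0.3 -1 0.1 -0.2" --pt "0.4 0.6 -1 0.23 -0.2" --pt "0.6 1 -1 0.23 -0.2" --pt "0.6 1 -1 0.23 -0.2" --pt "0.6 1 -1 0.23 -0.2"

```text
clock: 23.18
position: [0.53, 0.225, 0.1842]
ee_rot: [0.999, -0.034, 0.0, -0.0]
ft_force: [-0.2, 0.3, -0.1]
grip_width: 0.513
grasp_force: 31.0
```

Run:
```python
from h import *
o=manip.get_obs();print(o["grip_width"],o["grasp_force"])
go(S(-.052,0.0005,.185),-4); hung(camera("wrist"))
```

```text
0.5134779272556144 30.993732064962387
d [ 0.276  1.092 -0.006] spin 0.002 a0 -3.9 pos [0.53   0.225  0.1842] t 23.18
hung 21.7 22.7 21.3 6.4 14.3 z 0.1132 348
hung -12.0 18.7 29.2 10.9 11.8 z 0.1141 888
hung -86.0 4.8 1.9 21.0 0.2 z 0.1142 152
```

Emit:
carry_out --pt "0.14 0.4 0 0 -0.2" --pt "0.28 0.7 0 0 -0.2" --pt "0.28 0.9 0 0 -0.2" --pt "0.28 0.9 0 0 -0.2" --pt "0.28 0.9 0 0 -0.2"

```text
clock: 23.85
position: [0.5623, 0.0899, 0.1841]
ee_rot: [0.999, -0.032, 0.0, -0.0]
ft_force: [-0.4, 1.1, -1.2]
grip_width: 0.513
grasp_force: 31.0
```

Run:
```python
from h import *
hung(camera("wrist"));go(S(-.052,0.0005,.1015),-4)
```

```text
hung 27.1 0.4 29.5 44.4 0.4 z 0.1149 3775
hung -12.2 -1.2 44.1 29.5 89.6 z 0.1149 3223
d [-0.002  0.209  0.55 ] spin 0.01 a0 -3.7 pos [0.5623 0.09   0.1841] t 23.9
```

Emit:
carry_out --pt "0 0.12 0 0 -0.2" --pt "0 0.207 0 0.01 -0.2" --pt "0 0.207 0 0.01 -0.2" --pt "0 0.207 0.1 0.01 -0.2"

```text
clock: 24.4
position: [0.5614, 0.0568, 0.1693]
ee_rot: [0.999, -0.037, 0.001, -0.0]
ft_force: [-0.8, -0.3, -1.1]
grip_width: 0.509
grasp_force: 31.0
```

Run:
```python
from h import *
camera("top");go(S(-.052,0.0005,.1015),-4)
```

```text
d [ 0.001 -0.013  0.432] spin -0.005 a0 -4.2 pos [0.5599 0.0568 0.1663] t 24.45
```

Emit:
carry_out --pt "0 -0.008 0.15 0 -0.2" --pt "0 -0.008 0.28 0 -0.2" --pt "0 -0.008 0.38 0 -0.2" --pt "0 -0.008 0.42 0 -0.2" --pt "0 -0.008 0.43 0 -0.2" --pt "0 -0.008 0.43 0 -0.2" --pt "0 -0.008 0.43 0 0.1" --pt "0 -0.008 0.43 0 0.3" --pt "0 -0.008 0.43 0 0.3" --pt "0 -0.008 0.1 0 0.3" --pt "0 -0.008 -0.2 0 0.3" --pt "0 -0.008 -0.45 0 0.3" --pt "-0.3 0 -0.45 0 0.1" --pt "-0.65 0 -0.45 0 0.1" --pt "-0.65 0 -0.45 0 0.1" --pt "-0.65 0 -0.45 0 0.1" --force 30

```text
clock: 26.45
position: [0.4639, 0.0635, 0.2368]
ee_rot: [0.999, -0.037, 0.001, 0.0]
ft_force: [0.1, -1.1, -0.3]
grip_width: 0.553
grasp_force: 0.0
```

```bash
cat >> h.py <<'E'
def knob(c,x0,y0):
    W=cloud(c);z=W[...,2]; m=(z>.092)&(z<.13)&(np.hypot(W[...,0]-x0,W[...,1]-y0)<.03)&(c["img"].max(-1)<90); p=W[m]
    r=cv2.minEnclosingCircle((p[:,:2]*1000).astype(np.float32)); print("knob",r,"z",np.percentile(p[:,2],[50,90]).round(4),len(p)); return r
E
python3 - <<'E'
from h import *
c=camera("wrist"); hung(c); knob(c,.462,.065); save(c,"w6.png",scale=1.2)
go([.462,.065,.091],-4); print(len(brackets(camera("top"))))
for b in brackets(camera("top")): print(np.round(b,1))
E
```

```text
hung -16.1 -1.2 43.7 19.3 89.2 z 0.1148 1917
hung -49.5 -1.1 44.0 29.0 88.9 z 0.1149 2448
hung -86.4 -0.1 28.1 0.8 89.8 z 0.1163 74
knob ((462.180419921875, 64.98653411865234), 11.600223541259766) z [0.0987 0.0997] 528
d [-0.016 -0.009  0.971] spin -0.006 a0 -4.2 pos [0.4642 0.0635 0.2367] t 26.5
3
[718.1 486.3  12.5 161.   87.2  98.   50.3]
[695.9  70.   14.3  49.7  88.6  60.   43.6]
[417.  468.1  25.2  39.6  68.5  80.   50.2]
```

View pics/w6.png

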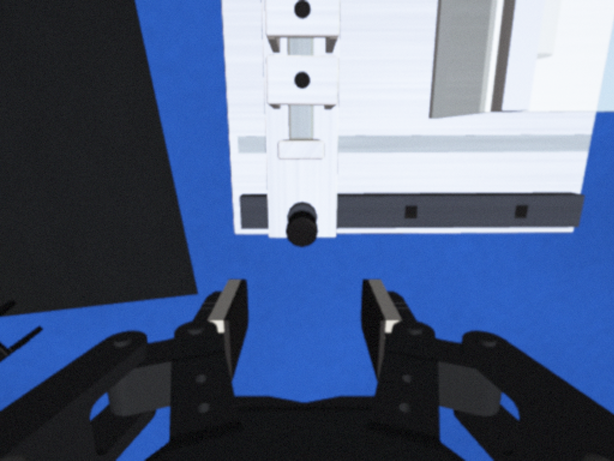

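The three brackets are astride and level, with two visible at (302,80) and (302,10). The mat holds no aluminium bracket, and the knob at (302,228) is home. Now I grip the knob.

Emit:
carry_out --pt "-0.016 -0.009 0.3 0 0.1" --pt "-0.016 -0.009 0.6 0 0.1" --pt "-0.016 -0.009 0.85 0 0.1" --pt "-0.016 -0.009 0.965 0 0.1" --pt "-0.016 -0.009 0.965 0 0.1" --pt "-0.016 -0.009 0.965 0 -0.5" --pt "-0.016 -0.009 0.965 0 -1" --pt "-0.016 -0.009 0.965 0 -1" --pt "-0.016 -0.009 0.965 0 -1" --pt "-0.016 -0.009 0.965 0 -1" --force 50

```text
clock: 27.85
position: [0.4622, 0.0655, 0.0931]
ee_rot: [0.999, -0.036, 0.001, -0.0]
ft_force: [-1.3, 0.7, 7.7]
grip_width: 0.266
grasp_force: 48.8
```

Run:
```python
from h import *
camera("top");go(S(-.15,-.1,.106),-4);print(manip.get_obs()["ft_force"])
```

```text
d [ 0.002  0.669 -0.086] spin -0.006 a0 -4.2 pos [0.4623 0.0655 0.0931] t 27.9
[-0.90990555  0.07420361  7.1112523 ]
```

Emit:
carry_out --pt "0 0 -0.04 0 -1" --pt "0 0 -0.08 0 -1" --pt "0 0 -0.1 0 -1" --pt "0 0 -0.1 0 -1" --pt "0 0 -0.1 0 -1"

```text
clock: 28.52
position: [0.462, 0.0652, 0.1069]
ee_rot: [0.999, -0.036, 0.001, -0.0]
ft_force: [7.1, 1.7, -10.7]
grip_width: 0.267
grasp_force: 49.4
```

Run:
```python
from h import *
camera("top");go(S(-.15,-.1,.106),-4);print(manip.get_obs()["ft_force"])
```

```text
d [0.004 0.668 0.006] spin -0.006 a0 -4.2 pos [0.462  0.0652 0.1069] t 28.57
[  5.88912558   1.61268746 -11.23617302]
```

Emit:
carry_out --pt "0 0.03 0 0 -1" --pt "0.001 0.08 0 0 -1" --pt "0.001 0.14 0 0 -1" --pt "0.002 0.21 0 0 -1" --pt "0.002 0.28 0 0 -1" --pt "0.002 0.35 0 0 -1" --pt "0.003 0.42 0 0 -1" --pt "0.003 0.49 0 0 -1" --pt "0.003 0.55 0 0 -1" --pt "0.004 0.6 0 0 -1" --pt "0.004 0.64 0 0 -1" --pt "0.004 0.667 0 0 -1" --pt "0.004 0.667 0 0 -1" --pt "0.004 0.667 0 0 -1" --pt "0.004 0.667 0 0 -1"

```text
clock: 30.45
position: [0.4552, -0.0351, 0.1069]
ee_rot: [0.999, -0.037, 0.001, 0.0]
ft_force: [6.9, -0.3, -10.8]
grip_width: 0.265
grasp_force: 49.5
```

Run:
```python
from h import *
for _ in range(2):
  camera("top");go([.462-.0067,.065-.0998,.1],-4);print(manip.get_obs()["ft_force"])
```

```text
d [ 0.    -0.002  0.046] spin -0.006 a0 -4.2 pos [ 0.4552 -0.0351  0.1069] t 30.5
[  7.15577112  -1.90840071 -10.57115533]
d [ 0.    -0.002  0.046] spin -0.006 a0 -4.2 pos [ 0.4552 -0.0351  0.1069] t 30.55
[  6.97342192  -1.44710401 -11.07239663]
```

Exactly 100 mm travelled. I lower while gripping, then check.

Emit:
carry_out --pt "0 0 0.02 0 -1" --pt "0 0 0.04 0 -1" --pt "0 0 0.055 0 -1" --pt "0 0 0.055 0 -1" --pt "0 0 0.055 0 -1"

```text
clock: 31.18
position: [0.4552, -0.0346, 0.0987]
ee_rot: [0.999, -0.036, 0.001, -0.0]
ft_force: [7.1, -0.1, -9.9]
grip_width: 0.261
grasp_force: 49.8
```

Run:
```python
from h import *
camera("top");go([.462-.0067,.065-.0998,.1],-4);print(manip.get_obs()["ft_force"])
```

```text
d [ 0.     0.001 -0.009] spin -0.006 a0 -4.2 pos [ 0.4553 -0.0346  0.0987] t 31.23
[ 5.68012005  1.635925   -9.6685914 ]
```

Lift is about 5 mm, so the pin is in the hole. I release it to snap home, rise, and wait more than 2 s.

Emit:
carry_out --pt "0 0 0.02 0 -1" --pt "0 0 0.02 0 -0.2" --pt "0 0 0.02 0 0.1" --pt "0 0 0.02 0 0.1" --pt "0 0 -0.3 0 0.1" --pt "0 0 -0.6 0 0.1" --pt "0 0 -0.9 0 0.1" --pt "0 0 -0.9 0 0.1" --pt "0 0 -0.9 0 0.1" --pt "0 0 -0.9 0 0.1" --pt "0 0 -0.9 0 0.1" --pt "0 0 -0.9 0 0.1" --pt "0 0 -0.9 0 0.1" --pt "0 0 -0.9 0 0.1" --pt "0 0 -0.9 0 0.1" --pt "0 0 -0.9 0 0.1" --pt "0 0 -0.9 0 0.1" --pt "0 0 -0.9 0 0.1" --pt "0 0 -0.9 0 0.1" --pt "0 0 -0.9 0 0.1"

```text
clock: 33.72
position: [0.4544, -0.0347, 0.2333]
ee_rot: [0.999, -0.036, 0.0, 0.0]
ft_force: [-0.6, -0.1, 0.2]
grip_width: 0.551
grasp_force: 0.0
```

Run:
```python
from h import *
c=camera("wrist"); r=knob(c,.455,-.035); save(c,"w7.png",scale=1.2)
go([r[0][0]/1000,r[0][1]/1000,.092],-4); print(S(-.15,-.1))
for i in range(8): camera("top")
```

```text
knob ((455.439453125, -34.60875701904297), 11.8318452835083) z [0.0987 0.0996] 563
d [ 0.007 -0.001  0.942] spin -0.006 a0 -4.2 pos [ 0.4544 -0.0346  0.2334] t 33.77
[ 0.45528975 -0.03469293  0.        ]
```

View pics/w7.png

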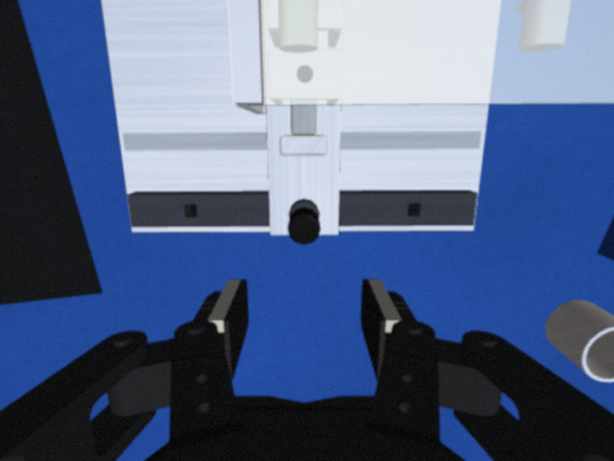

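The plunger is home (knob top 0.0996) between the free holes at (190,210) and (414,210), and the brackets show through the hood. I add some dwell, then grip again.

Emit:
carry_out --pt "0.006 0 0 0 0.1" --pt "0.006 0 0 0 0.1" --pt "0.006 0 0 0 0.1" --pt "0.006 0 0 0 0.1" --pt "0.006 0 0.3 0 0.1" --pt "0.006 0 0.6 0 0.1" --pt "0.006 0 0.85 0 0.1" --pt "0.006 0 0.942 0 0.1" --pt "0.006 0 0.942 0 0.1" --pt "0.006 0 0.942 0 -0.5" --pt "0.006 0 0.942 0 -1" --pt "0.006 0 0.942 0 -1" --pt "0.006 0 0.942 0 -1" --pt "0.006 0 0.942 0 -1" --force 50

```text
clock: 35.92
position: [0.4565, -0.0344, 0.0937]
ee_rot: [0.999, -0.036, 0.001, 0.0]
ft_force: [-1.2, 2.3, 4.2]
grip_width: 0.264
grasp_force: 48.7
```

Emit:
carry_out --pt "0 0 -0.04 0 -1" --pt "0 0 -0.08 0 -1" --pt "0 0 -0.1 0 -1" --pt "0 0 -0.1 0 -1" --pt "0 0 -0.1 0 -1"

```text
clock: 36.55
position: [0.4562, -0.0345, 0.1076]
ee_rot: [0.999, -0.036, 0.001, -0.0]
ft_force: [6.2, 1.6, -10.6]
grip_width: 0.265
grasp_force: 49.4
```

Run:
```python
from h import *
camera("top");go([.4554-.0067,-.0346-.0998,.106],-4);print(manip.get_obs()["ft_force"])
```

```text
d [-0.002  0.668  0.01 ] spin -0.005 a0 -4.2 pos [ 0.4562 -0.0345  0.1076] t 36.6
[  6.70880785   2.00499069 -11.45637786]
```

Emit:
carry_out --pt "0 0.03 0 0 -1" --pt "0.001 0.08 0 0 -1" --pt "0.001 0.14 0 0 -1" --pt "0.002 0.21 0 0 -1" --pt "0.002 0.28 0 0 -1" --pt "0.002 0.35 0 0 -1" --pt "0.003 0.42 0 0 -1" --pt "0.003 0.49 0 0 -1" --pt "0.003 0.55 0 0 -1" --pt "0.004 0.6 0 0 -1" --pt "0.004 0.64 0 0 -1" --pt "0.004 0.667 0 0 -1" --pt "0.004 0.667 0 0 -1" --pt "0.004 0.667 0 0 -1" --pt "0.004 0.667 0.02 0 -1" --pt "0.004 0.667 0.04 0 -1" --pt "0.004 0.667 0.055 0 -1" --pt "0.004 0.667 0.055 0 -1" --pt "0.004 0.667 0.055 0 -1"

```text
clock: 38.98
position: [0.4494, -0.1344, 0.0992]
ee_rot: [0.999, -0.036, 0.001, -0.0]
ft_force: [6.2, -0.0, -9.6]
grip_width: 0.263
grasp_force: 49.8
```

Run:
```python
from h import *
camera("top");go([.4562-.0067,-.0345-.0998,.0994],-4);print(manip.get_obs()["ft_force"])
```

```text
d [ 0.    -0.001 -0.001] spin -0.005 a0 -4.2 pos [ 0.4494 -0.1344  0.0992] t 39.02
[ 6.34438363  1.29244939 -9.16388429]
```

The pin is in the last hole. I release and rise.

Emit:
carry_out --pt "0 0 0.02 0 -1" --pt "0 0 0.02 0 -0.2" --pt "0 0 0.02 0 0.1" --pt "0 0 0.02 0 0.1" --pt "0 0 -0.3 0 0.1" --pt "0 0 -0.6 0 0.1" --pt "0 0 -0.9 0 0.1" --pt "0 0 -0.9 0 0.1" --pt "-0.3 0 -0.9 0 0.1" --pt "-0.3 0 -0.9 0 0.1" --pt "-0.3 0 -0.9 0 0.1" --pt "-0.3 0 -0.9 0 0.1"

```text
clock: 40.52
position: [0.4043, -0.1312, 0.2336]
ee_rot: [0.999, -0.036, -0.0, -0.0]
ft_force: [-0.5, 0.1, -0.2]
grip_width: 0.55
grasp_force: 0.0
```

Run:
```python
from h import *
c=camera("wrist"); knob(c,.449,-.135); s=camera("scene")
im=np.hstack([cv2.resize(c["img"][:230,100:400],(400,307)),cv2.resize(s["img"][120:270,110:305],(400,307))])
cv2.imwrite("pics/end.png",im[...,::-1])
```

```text
knob ((448.43377685546875, -134.77987670898438), 11.57197093963623) z [0.0987 0.0997] 590
```

View pics/end.png

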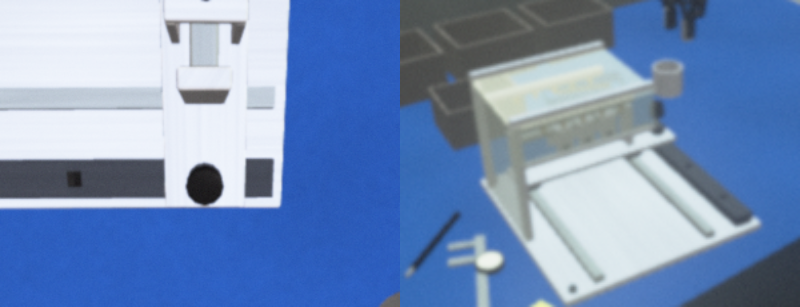

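The left half shows the knob home at (205,185) over the last hole, with a bracket astride the bar at (205,20). The right half shows the brackets hanging on the bar under the hood at about (580,130). Handing in.

```bash
python3 -c "
from workcell import ticket
print(ticket.hand_in())"
```

```text
the job is handed in; nothing more can be done
None
```

The job is handed in: all three brackets on the bench hang level astride the bar, and the carriage went loading hole, first hole (over 2 s), last hole, with the plunger snapped home each time.

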